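Load two sieve discs into a rising cassette

ROBOT

A 6-joint arm with a two-finger parallel gripper is mounted at the origin on the work surface. World frame = base frame: x ahead of the robot, y to its left, z up, the work surface at z = 0. Lengths are in mm, angles in rad, forces in N, time in s.
With the tool pointing down it reaches from about 225 to 725 mm from the base axis. Payload 3.1 kg.
Tool frame: the origin (TCP) lies between the finger pads; the fingertips stand 11 mm ahead of it and the grasp point (between the pads) lies 8 mm behind it; z points along the fingers, y is the direction in which the jaws open and shut (so a half turn about z gives the same grasp; the last joint's range is limited). The gripper opens to 85 mm and grips with 20 to 120 N. Pads are 22 mm wide; open, the fingers measure 114 mm over their backs; the gripper's body (76 mm by 85 mm) begins 54 mm behind the grasp point. The pads swing forward as they close: fully open they stand 13 mm farther back than shut.
Start: joints at [1.022, 0.048, 0.099, 1.622, 0, 1.443], TCP at [214.464, 479.19, 242.312] pointing down, gripper open.
Joint ranges: [-2.91, 2.91], [-0.99, 1.94], [-1.21, 1.42], [-2.12, 2.29], [-1.49, 1.47], [-3.14, 3.14]. Speed limits (rad/s): [2.79, 2.79, 3.14, 3.14, 3.14, 3.14].

INTERFACE

Orientations are given as a unit quaternion [x, y, z, w].
In Python, from cell import manip, get_image, calibration gives the robot as it stands.
- The arm moves only by the shell command python3 -m crank 'ROWS' [FORCE]. ROWS is JSON, a list of rows, each a list of 7 numbers: the shift along the tool's x, y, z in m, then the turn, a rotation vector about the tool's x, y, z in degrees, then the opening, from 0 (shut) to 1 (fully open). A call has 1 to 5 rows; each row shifts and turns the commanded pose from where the row before left it, along the tool's axes as they then stand; what a row does not reach is not made up. A row lasts 1/10 s, in which the tool goes at most 50 mm and 8.59 degrees, less where a joint would pass 70% of its speed; a pose out of reach is approached as far as the arm can. A call is refused whole if a number of a shift passes 0.05 or a number of a turn 8.59, either way. A call with a gripper value outside its range is refused whole. The fingers move at their own pace and stop on an object; FORCE is the grip in N (left out, the last holds). Time passes only in rows, so rows that do not move let the fingers close. It gives the time, the measured TCP pose, the force and the opening at its end, in the units of the state.
- manip.observe(): the state, without advancing time (a new reading comes with each control period).
- get_image(name): name is "scene" or "top" or "wrist"; returns the picture (480x640x3 uint8, blue, green, red); there is no depth.
- calibration(name): a dict with "intrinsics" (3x3 intrinsics, pixels), "world_from_camera" (4x4, takes a point from camera to world coordinates); the wrist camera has in their place "T_tool_cam" (4x4, takes a point from camera to tool coordinates, whose origin is the TCP and whose axes are the flange's). Camera axes: x right, y down, z forward; pixel columns grow to the right and rows downward; lengths in mm; the calibration is good to about 2 mm. The wrist camera is an equidistant fisheye: a pixel r from the principal point sees the ray r / f radians off the axis. A picture is of the moment at which its call begins: read the wrist's pose just before it. calibration takes no time and is no camera call.
- manip.close_job(): hands the job in, once; it reports no verdict.
The state is a dict: "time_s": time; "joints": joint angles; "qd": joint speeds; "tau": joint torques, N m; "ee_pos": TCP position; "orientation": TCP orientation; "wrist_force": force on the tool from outside, world axes, zero at the start; "torque": the same for the moment, N m; "width": opening from 0.0 (shut) to 1.0 (fully open).
Only numpy, scipy, OpenCV 4.12 (cv2) and the standard library are available. Lean on these libraries where they do the work, as an engineer would, in place of code of your own. Each camera call takes 0.05 s, during which the arm holds its last target.

TASK

Load both sieve discs into the rising cassette: it slides up and down by its black handle, so bring the proper slot level with the deck, then slide the disc straight ahead off the deck into that slot until it is fully home against the back stop. The thick disc belongs in the tall slot (lower one of a bay) and the thin disc in the low slot (upper one); do not disturb the jar, tin, bowl, cup, brush or spatula standing round about.

Things in the scene. Friction and masses are not known exactly. Their poses are not given: they have to be found in the camera images.
- loader: Fixed loading stand, 310 x 270 mm, of steel, aluminium and white plastic. Origin on the table, under the plane of the cassette's open mouth, midway between the two lanes. Its +x is the way discs are pushed (deck to cassette), +y the left lane, z up. The cassette fills x 0 to 109, y -121 to 121 mm; behind it two guide columns, 14 mm thick, 150 mm high, at x 124, y +-50 mm.
- left_lane (a point): Left lane of the white deck: point on its centre line (62 mm left of the stand's middle) at its open loading end (150 mm before the cassette's mouth), in the deck's top face, 80 mm above the table. The lane runs from here to 6 mm before the mouth, straight to the left bay, 106 mm wide between fences 12 mm high.
- right_lane (a point): The same point of the right lane, 62 mm right of the stand's middle. Each lane is two rails with an open gap 56 mm wide along its centre line, so fingertips pushing a disc may dip below the deck's top; between the ledges in the cassette bays the same gap is open, right through all slots. Below the gap it is free down to 10 mm above the table.
- lift (a joint): Height of the cassette above its lowest position, m, 0 to 0.075. Slides vertically, counterbalanced, stays where left (5 to 15 N moves it). Heights over the table in mm: tall-slot ledges 24 + value, low-slot ledges 51 + value, cassette top 67 + value. Level with the deck: tall slots at 0.056, low slots at 0.029. Best 1 to 3 mm lower; ledges slope down 3 mm at the mouth as a lead-in.
- handle (a point): Centre of the black handle block on the cassette, 26 x 26 x 40 mm high (sides along the stand's x and y), on a stem 20 mm tall; the centre is 40 mm above the cassette's top (107 mm + lift value above the table), 85 mm behind the mouth, on the stand's centre line; gripped from above, it moves the cassette up and down
- thin_disc (a point): Centre of the thin sieve disc: flat steel disc 100 mm in diameter, 6 mm thick, about 0.12 kg, with round holes; starts lying flat on the deck in one of the two lanes (either)
- thick_disc (a point): Centre of the thick sieve disc: steel disc 100 mm in diameter, 16 mm thick, about 0.2 kg, with a square mesh; starts lying flat on the deck in the other lane
- left_tall_seat (a point): centre point of a disc fully home in the tall slot of the left bay of the cassette (disc against the back stop, resting on the ledges); it rises and falls with the cassette. The ledges' top is 8 mm below this point; the slot is 22 mm high in the clear
- left_low_seat (a point): centre point of a disc fully home in the low slot of the left bay of the cassette (disc against the back stop, resting on the ledges); it rises and falls with the cassette. The ledges' top is 3 mm below this point; the slot is 12 mm high in the clear
- right_tall_seat (a point): centre point of a disc fully home in the tall slot of the right bay of the cassette (disc against the back stop, resting on the ledges); it rises and falls with the cassette. The ledges' top is 8 mm below this point; the slot is 22 mm high in the clear
- right_low_seat (a point): centre point of a disc fully home in the low slot of the right bay of the cassette (disc against the back stop, resting on the ledges); it rises and falls with the cassette. The ledges' top is 3 mm below this point; the slot is 12 mm high in the clear
- jar: Bystander, loose: amber jar with steel lid, 60 mm diameter, 85 mm high; origin: centre of its underside
- tin: Bystander, loose: can with paper label, 72 mm diameter, 100 mm high; origin: centre of its underside
- bowl: Bystander, loose: small steel bowl, 140 mm across, 50 mm high; origin: centre of its underside
- cup: Bystander, loose: steel cup, 70 mm across, 80 mm high; origin: centre of its underside
- brush: Bystander, loose: brush lying on the table in front of the stand's loading end, under 50 mm high; origin at its underside
- spatula: Bystander, loose: spatula lying beyond the brush, under 50 mm high; origin at its underside
Mind the look-alikes: they are no part of the job. Of the things that look like the part that bears thin_disc, the smallest one is meant.

How it is judged (in metres and radians):
At the end, for the whole second after the job is handed in: The thick disc lies flat in a tall slot and the thin disc flat in a low slot, each centre within 8 mm horizontally and 5 mm in height of the fully-home point of its slot and tilted under 0.06 rad; the cassette is at rest (under 10 mm/s), at any height (((horizontal distance between thick_disc and left_tall_seat below 0.008 m and z of thick_disc in the frame of left_tall_seat between -0.005 and 0.005 m) or (horizontal distance between thick_disc and right_tall_seat below 0.008 m and z of thick_disc in the frame of right_tall_seat between -0.005 and 0.005 m)) and angle between each of thick_disc, thin_disc's own z axis and vertical below 0.06 rad and ((horizontal distance between thin_disc and left_low_seat below 0.008 m and z of thin_disc in the frame of left_low_seat between -0.005 and 0.005 m) or (horizontal distance between thin_disc and right_low_seat below 0.008 m and z of thin_disc in the frame of right_low_seat between -0.005 and 0.005 m)) and velocity of joint lift between -0.01 and 0.01 m/s); the robot touches nothing.
It fails at once if a bystander (jar, tin, bowl, cup, brush, spatula) is moved by more than 30 mm (distance of any of jar, tin, bowl, cup, brush, spatula from where it was at the start of the episode above 0.03 m).
It also fails if it takes over 64 s, if anything falls off the work surface, if the arm or the gripper's body presses on something with over 40 N, if the wrist force passes 120 N, or if a joint passes its speed limit or range.

## Working session

There is one attempt and no reset: what is moved stays moved. The work goes in short steps, Python scripts to look and compute and a shell command to move; the robot and the scene stay as the last step left them, time stands still between calls to the robot, and variables do not carry over. Pictures are saved under pics/ and viewed, and the job is handed in when it is done.

```bash
mkdir -p pics; ls
python3 - <<'E'
from cell import manip,get_image,calibration
import cv2
print(manip.observe())
for n in("scene","top","wrist"):
    print(n,calibration(n)); cv2.imwrite(f"pics/{n}0.png",get_image(n))
E
```

```text
pics
{'time_s': 0.0, 'joints': array([1.02219791e+00, 4.87261784e-02, 9.75588269e-02, 1.62199311e+00,
       3.38614685e-06, 1.44303029e+00]), 'qd': array([ 7.42448724e-04,  6.00296104e-04,  1.24352478e-03, -1.08002249e-05,
       -1.91013907e-03, -2.65927351e-04]), 'tau': array([ 8.44744136e-04, -3.38781273e+01,  3.20016754e+01,  2.00301310e-02,
        3.60601712e-05,  1.05319418e-05]), 'ee_pos': array([214.15429439, 478.68347805, 241.11035433]), 'orientation': array([ 2.08866788e-01,  9.77943387e-01, -1.11455270e-03, -3.93775063e-04]), 'wrist_force': array([-0.2232358 ,  0.04702077,  0.46934287]), 'torque': array([-0.03012529,  0.01868792,  0.02346674]), 'width': 1.0017469255980973}
scene {'intrinsics': array([[464.48562641,   0.        , 316.8122328 ],
       [  0.        , 464.48562641, 242.67666431],
       [  0.        ,   0.        ,   1.        ]]), 'world_from_camera': array([[ 4.27872020e-01,  7.37883452e-01, -5.21970829e-01,
         1.05377861e+03],
       [ 9.03729948e-01, -3.58251545e-01,  2.34367257e-01,
        -2.34866505e+02],
       [-1.40611349e-02, -5.71999862e-
[... 502 characters left out ...]
    [-4.61228955e-03, -2.13465280e-01, -9.76939763e-01,
         1.06356307e+03],
       [ 0.00000000e+00,  0.00000000e+00,  0.00000000e+00,
         1.00000000e+00]])}
wrist {'intrinsics': array([[371.64829954,   0.        , 320.3724891 ],
       [  0.        , 371.64829954, 238.73004705],
       [  0.        ,   0.        ,   1.        ]]), 'T_tool_cam': array([[-4.37280538e-04, -9.53174633e-01, -3.02420118e-01,
         7.69582801e+01],
       [ 9.99998476e-01, -9.27867565e-04,  1.47853905e-03,
         1.64467779e-01],
       [-1.68991174e-03, -3.02419011e-01,  9.53173587e-01,
        -1.32288460e+02],
       [ 0.00000000e+00,  0.00000000e+00,  0.00000000e+00,
         1.00000000e+00]])}
```

View pics/scene0.png

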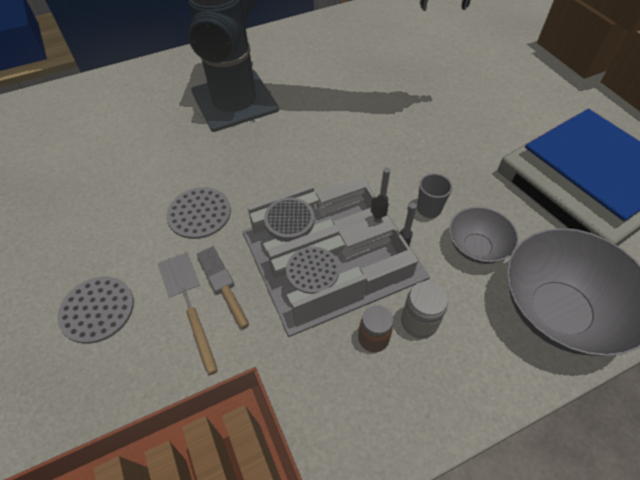

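View pics/top0.png

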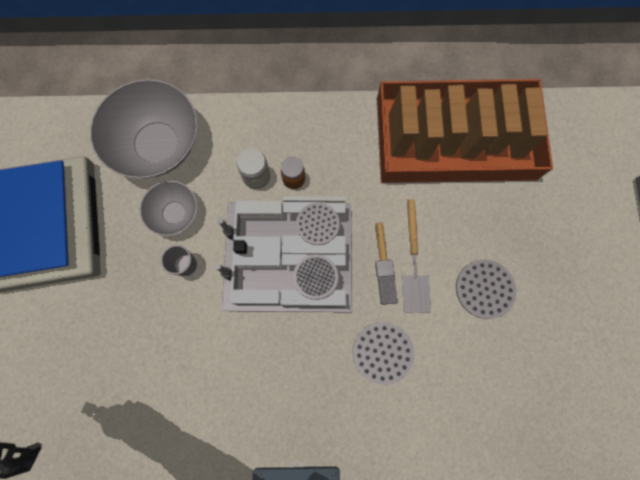

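View pics/wrist0.png

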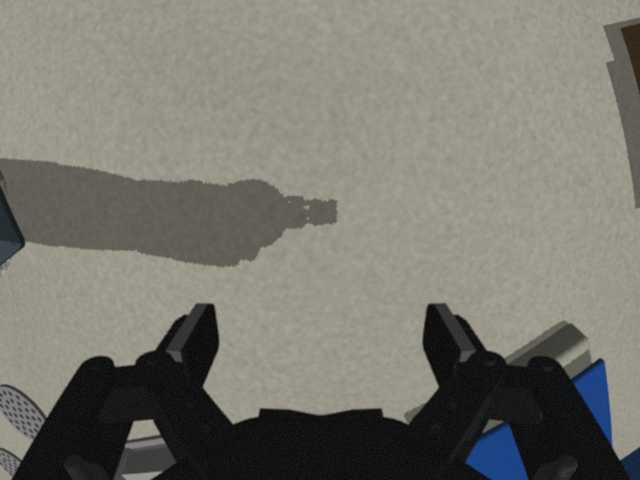

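The pictures show the stand with two discs on its deck. The thin one is at top (318,224) and scene (313,269), the thick mesh one at top (316,277) and scene (289,217). Two more perforated discs lie on the table at top (383,352) and (486,289), and both look larger. The deck one should be the real thin_disc, so I'll enlarge to confirm.

Run:
```python
import cv2
t=cv2.imread("pics/top0.png");s=cv2.imread("pics/scene0.png")
cv2.imwrite("pics/topc.png",cv2.resize(t[180:330,205:365],(800,750),interpolation=cv2.INTER_CUBIC)[:, :])
cv2.imwrite("pics/topc.png",cv2.resize(t[190:320,210:370],(738,600),interpolation=cv2.INTER_CUBIC))
cv2.imwrite("pics/scenec.png",cv2.resize(s[160:340,230:450],(733,600),interpolation=cv2.INTER_CUBIC))
```

```text
(no output)
```

View pics/topc.png

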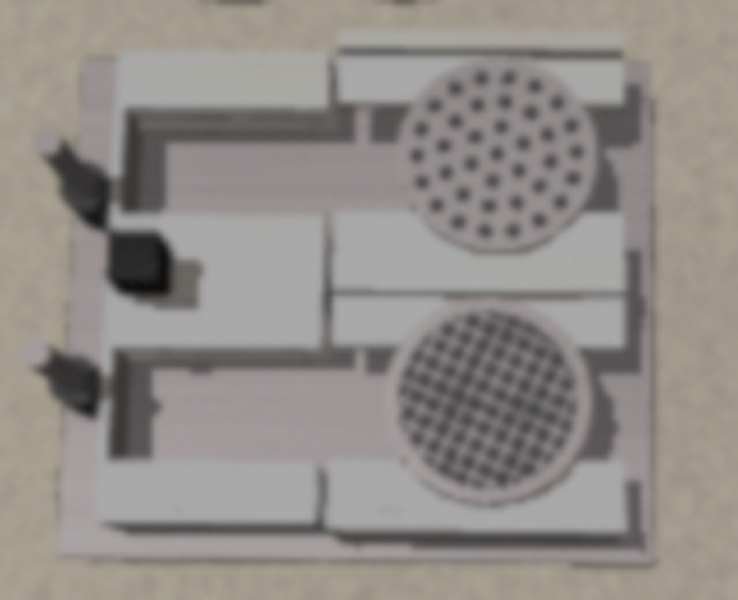

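View pics/scenec.png

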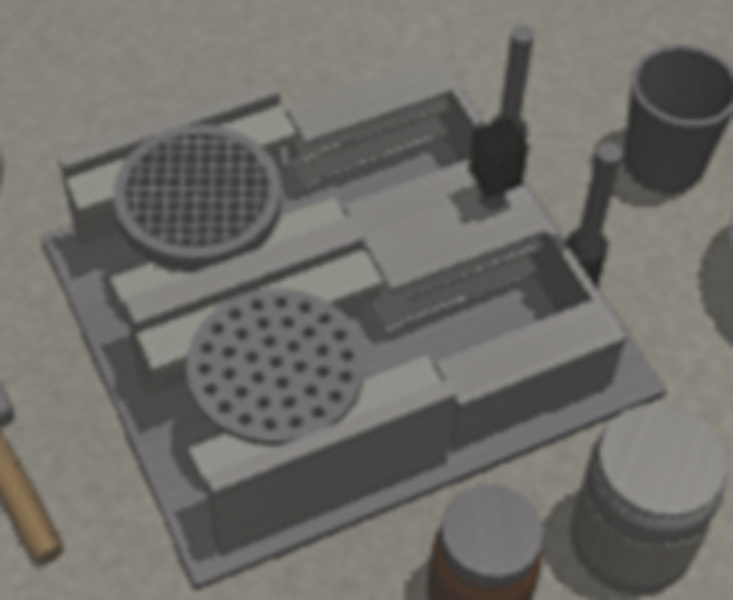

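The crop confirms it. The disc in the far lane (top crop centre (498,154)) has round holes, is thin and fits the lane, so it is the smallest and is the thin_disc. The mesh disc (490,402) is visibly thicker. Next I'll fit the stand pose, the lift and the discs from both views.

```bash
cat > h.py <<'E'
import numpy as np
from cell import calibration
def proj(cam,P):
    c=calibration(cam);K=c["intrinsics"];T=np.linalg.inv(c["world_from_camera"])
    p=np.c_[P,np.ones(len(P))]@T.T; p=p[:,:3]@K.T
    return p[:,:2]/p[:,2:]
def ray_z(cam,uv,z):
    c=calibration(cam);W=c["world_from_camera"]
    d=W[:3,:3]@np.linalg.inv(c["intrinsics"])@[uv[0],uv[1],1];o=W[:3,3]
    return o+d*(z-o[2])/d[2]
def tc(p): return ((p[0]+.5)/4.614-.5+210,(p[1]+.5)/4.615-.5+190)
def sc(p): return ((p[0]+.5)/3.3325-.5+230,(p[1]+.5)/3.3333-.5+160)
def stand(q,P):
    x,y,a=q[:3];P=np.array(P,float);c,s=np.cos(a),np.sin(a)
    return np.c_[x+c*P[:,0]-s*P[:,1],y+s*P[:,0]+c*P[:,1],P[:,2]]
E
python3 - <<'E'
from h import *
from scipy.optimize import least_squares
T=[((625,103),(-150,-90,80)),((627,212),(-150,-34,80)),((627,347),(-150,34,80)),((627,462),(-150,90,80)),
((333,212),(-6,-34,80)),((331,347),(-6,34,80)),((327,462),(-6,90,80)),((48,140),(124,-50,150)),((35,350),(124,50,150))]
S=[((522,33),(124,50,150)),((608,150),(124,-50,150)),((75,208),(-150,90,80)),((110,280),(-150,34,80)),((155,368),(-150,-34,80)),((192,450),(-150,-90,80))]
CT=[((118,52),(109,-121)),((330,52),(0,-121)),((100,523),(109,121)),((318,523),(0,121))]
CS=[((450,62),(109,121)),((625,337),(109,-121)),((452,397),(0,-121))]
def res(q):
    L=q[3];r=[]
    for cam,l,f in (("top",T,tc),("scene",S,sc)):
        r.append(proj(cam,stand(q,[b for a,b in l]))-[f(a) for a,b in l])
    for cam,l,f in (("top",CT,tc),("scene",CS,sc)):
        r.append(proj(cam,stand(q,[(*b,67+L) for a,b in l]))-[f(a) for a,b in l])
    return np.vstack(r)
o=least_squares(lambda q:res(q).ravel(),[400,50,1.57,10],loss="soft_l1")
print(o.x.round(4));print(res(o.x).round(1).tolist())
q=o.x;np.save("stand.npy",q)
for n,cam,uv,z in(("thin","top",tc((498,154)),86),("thin","scene",sc((275,365)),86),("thick","top",tc((490,402)),96),("thick","scene",sc((198,190)),96)):
    w=ray_z(cam,uv,z);d=w[:2]-q[:2];c,s=np.cos(q[2]),np.sin(q[2])
    print(n,cam,w.round(1),(c*d[0]+s*d[1]).round(1),(-s*d[0]+c*d[1]).round(1))
print("handle top",proj("top",stand(q,[(85,0,127+q[3])])),tc((138,255)))
# alike sizes
for n,a,b in (("A",(354,352),(414,352)),("B",(457,289),(517,289))):
    print(n,np.linalg.norm(ray_z("top",a,5)-ray_z("top",b,5)))
print("thin",np.linalg.norm(ray_z("top",tc((399,154)),86)-ray_z("top",tc((600,154)),86)))
E
```

```text
[571.1293  31.5006   7.8326  -2.3845]
[[-0.5, -0.0], [-0.7, -0.3], [-0.5, -0.3], [-0.3, -0.6], [0.5, -0.6], [0.2, -0.7], [0.5, -1.0], [-0.2, 0.0], [0.1, 0.3], [-0.7, -0.5], [-0.4, -0.2], [0.8, -0.1], [-0.1, -1.1], [-1.0, -0.5], [-1.0, -1.2], [0.2, -0.3], [-0.0, -0.0], [-0.8, -0.2], [0.1, 0.2], [-4.8, -1.3], [-0.1, 0.3], [1.7, 2.6]]
thin top [630.6 -56.9  86. ] -87.1 -61.4
thin scene [634.9 -57.6  86. ] -87.7 -65.7
thick top [504.7 -51.1  96. ] -84.0 64.6
thick scene [509.5 -49.6  96. ] -82.4 59.8
handle top [[238.84735993 245.1336101 ]] (239.5173385348938, 244.86294691224268)
A 140.41835646099264
B 144.40813977914394
thin 100.39849238891486
```

The fit residuals are about 1 px. The thin disc is in the right lane at stand (-87,-62), 100 mm across. The look-alikes on the table are 140 mm and more, so they're out. The thick disc is in the left lane at (-83,62), and the lift is about 0. The stand's +x axis has yaw 88.8° in the world frame. First I turn the tool square to the stand and go over the handle.

```bash
python3 -m crank '[[0,0,0,0,0,-7.63,1],[0,0,0,0,0,-7.63,1],[0,0,0,0,0,-7.63,1],[-0.034,-0.033,0,0,0,0,0.8],[-0.034,-0.033,0,0,0,0,0.8]]' 40; python3 -m crank '[[-0.034,-0.033,0,0,0,0,0.8],[-0.034,-0.033,0,0,0,0,0.8],[-0.034,-0.033,0,0,0,0,0.8],[-0.034,-0.033,0,0,0,0,0.8],[-0.034,-0.033,0,0,0,0,0.8]]'; python3 -m crank '[[-0.034,-0.033,0,0,0,0,0.8],[-0.034,-0.033,0,0,0,0,0.8],[-0.034,-0.033,0,0,0,0,0.8],[-0.026,-0.025,0,0,0,0,0.8],[0,0,0,0,0,0,0.8]]'
```

```text
time_s: 0.65
ee_pos: [280.8, 411.5, 241.7]
orientation: [0.009, 1.0, -0.0, -0.0]
wrist_force: [0.8, -0.7, -0.4]
width: 0.798
time_s: 1.15
ee_pos: [448.4, 241.5, 242.0]
orientation: [0.011, 1.0, 0.0, -0.0]
wrist_force: [0.6, 0.8, 0.6]
width: 0.801
time_s: 1.65
ee_pos: [575.2, 112.6, 240.4]
orientation: [0.013, 1.0, -0.001, -0.001]
wrist_force: [-0.5, -0.1, -0.2]
width: 0.806
```

Run:
```python
from cell import manip,get_image
import cv2
for i in range(3):
    o=manip.observe();print(o["ee_pos"].round(1),o["orientation"].round(4))
cv2.imwrite("pics/w1.png",get_image("wrist"));o=manip.observe();print(o["ee_pos"].round(1))
cv2.imwrite("pics/t1.png",get_image("top")[150:350,180:400]);o=manip.observe();print(o["ee_pos"].round(1))
```

```text
[575.2 112.6 240.4] [ 1.350e-02  9.999e-01 -8.000e-04 -5.000e-04]
[575.2 112.6 240.4] [ 1.350e-02  9.999e-01 -8.000e-04 -5.000e-04]
[575.2 112.6 240.4] [ 1.350e-02  9.999e-01 -8.000e-04 -5.000e-04]
[573.6 114.6 240.8]
[572.7 115.9 241.4]
```

View pics/w1.png

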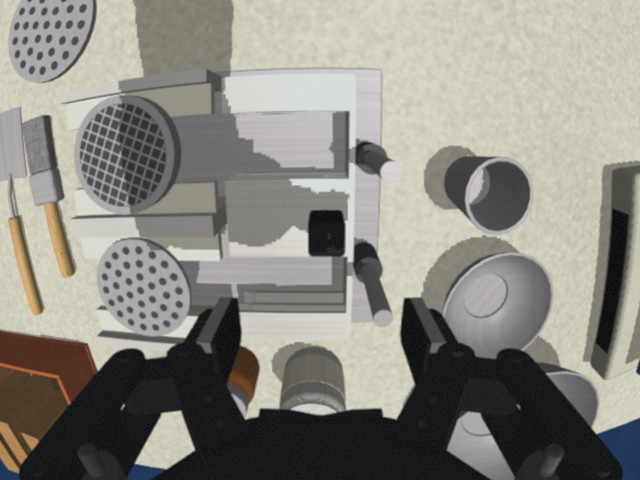

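The wrist view shows the handle at (326,233), between the finger directions, with a clear descent. I'll check this position against the fit.

```bash
cat >> h.py <<'E'
from scipy.spatial.transform import Rotation as Ro
def wproj(P,ee,q):
    c=calibration("wrist");T=c["T_tool_cam"];K=c["intrinsics"]
    M=np.eye(4);M[:3,:3]=Ro.from_quat(q).as_matrix();M[:3,3]=ee
    p=np.c_[P,np.ones(len(P))]@np.linalg.inv(M@T).T
    th=np.arctan2(np.hypot(p[:,0],p[:,1]),p[:,2]);ph=np.arctan2(p[:,1],p[:,0])
    return np.c_[K[0,2]+K[0,0]*th*np.cos(ph),K[1,2]+K[1,1]*th*np.sin(ph)]
E
python3 - <<'E'
from h import *
q=np.load("stand.npy")
ee=[574.4,113.6,240.6];qq=[.0125,1,-.0004,-.0003]
for L in(0,5):print(L,wproj(stand(q,[(72,13,127+L),(98,13,127+L),(72,-13,127+L),(98,-13,127+L),(124,50,150),(124,-50,150),(85,0,127+L)]),ee,qq).round(0).tolist())
import cv2
w=cv2.imread("pics/w1.png");cv2.imwrite("pics/w1c.png",cv2.resize(w[140:340,280:420],None,fx=3,fy=3,interpolation=cv2.INTER_CUBIC))
E
```

```text
0 [[305.0, 217.0], [343.0, 217.0], [306.0, 253.0], [343.0, 253.0], [389.0, 167.0], [381.0, 314.0], [324.0, 235.0]]
5 [[305.0, 219.0], [344.0, 219.0], [305.0, 255.0], [343.0, 255.0], [389.0, 167.0], [381.0, 314.0], [324.0, 237.0]]
```

View pics/w1c.png

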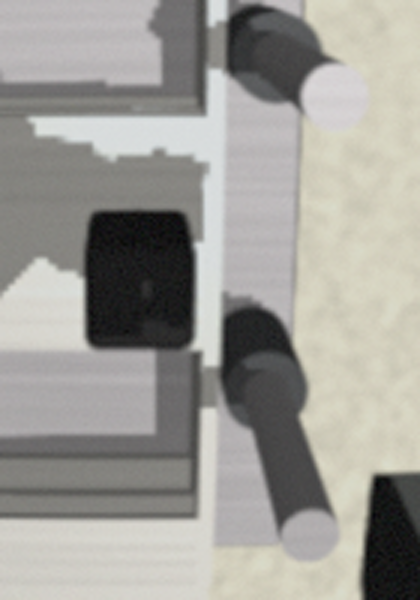

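Handle edges agree within about 2 mm. I'll nudge 1 mm along and descend.

```bash
python3 -m crank '[[0,0.001,0.045,0,0,0,0.8],[0,0,0.045,0,0,0,0.8],[0,0,0.04,0,0,0,0.8],[0,0,0.012,0,0,0,0.8],[0,0,0,0,0,0,0.8]]'; python3 -m crank '[[0,0,0,0,0,0,0.8],[0,0,0,0,0,0,0.2],[0,0,0,0,0,0,0.2],[0,0,0,0,0,0,0.2],[0,0,0,0,0,0,0.2]]' 40;python3 -m crank '[[0,0,0,0,0,0,0.1],[0,0,0,0,0,0,0.1],[0,0,0,0,0,0,0.1]]' 40
python3 - <<'E'
from cell import manip,get_image
import cv2
cv2.imwrite("pics/w2.png",get_image("wrist"))
E
```

```text
time_s: 2.25
ee_pos: [570.0, 118.4, 98.0]
orientation: [0.01, 1.0, -0.0, -0.003]
wrist_force: [0.3, 0.2, -0.2]
width: 0.798
time_s: 2.75
ee_pos: [574.2, 116.3, 102.5]
orientation: [0.011, 1.0, -0.001, 0.002]
wrist_force: [-0.2, -3.2, 6.0]
width: 0.3
time_s: 3.05
ee_pos: [574.3, 116.3, 102.5]
orientation: [0.011, 1.0, -0.001, 0.002]
wrist_force: [-0.1, -3.4, 5.5]
width: 0.298
```

View pics/w2.png

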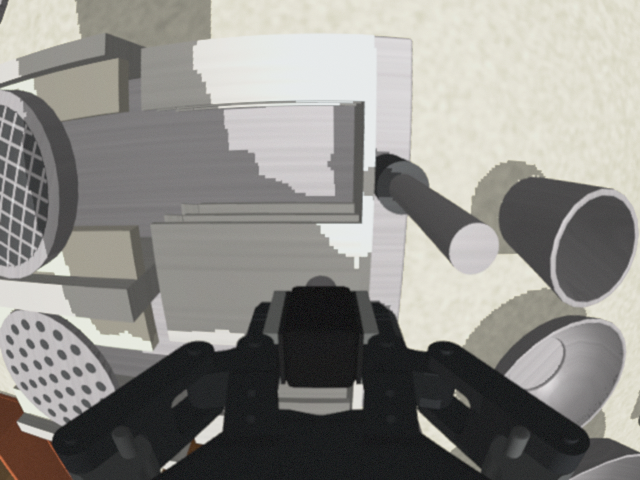

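Gripped: width 0.30 is 25.5 mm, which matches the 26 mm handle. The view shows the handle between the pads. Now I raise it by 27 mm.

```bash
python3 -m crank '[[0,0,-0.007,0,0,0,0.1],[0,0,-0.007,0,0,0,0.1],[0,0,-0.007,0,0,0,0.1],[0,0,-0.007,0,0,0,0.1],[0,0,0,0,0,0,0.1]]';python3 -m crank '[[0,0,0,0,0,0,0.1],[0,0,0,0,0,0,0.1],[0,0,0,0,0,0,0.1]]'
python3 - <<'E'
from cell import manip,get_image
import cv2
cv2.imwrite("pics/s3.png",get_image("scene"));cv2.imwrite("pics/t3.png",get_image("top"))
s=cv2.imread("pics/s3.png");t=cv2.imread("pics/t3.png")
cv2.imwrite("pics/s3c.png",cv2.resize(s[160:340,230:450],(733,600),interpolation=cv2.INTER_CUBIC))
print(manip.observe()["ee_pos"])
E
```

```text
time_s: 3.6
ee_pos: [574.2, 116.4, 127.5]
orientation: [0.011, 1.0, -0.001, 0.001]
wrist_force: [4.1, -2.9, -4.3]
width: 0.297
time_s: 3.9
ee_pos: [574.2, 116.4, 127.5]
orientation: [0.011, 1.0, -0.001, 0.001]
wrist_force: [4.2, -2.8, -3.5]
width: 0.299
[574.19144489 116.35123783 127.4902737 ]
```

View pics/s3c.png

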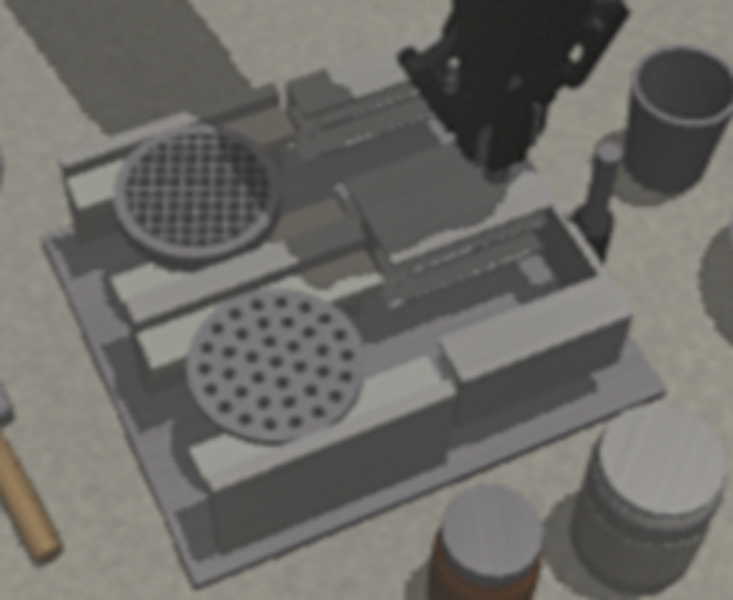

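```bash
python3 - <<'E'
from h import *
q=np.load("stand.npy")
for L in(0,22,25,27,29):
    p=proj("scene",stand(q,[(0,-90,67+L),(0,-121,67+L),(109,-121,67+L),(0,-34,67+L),(0,34,67+L),(-150,-90,80)]))
    print(L,[((a-230+.5)*3.3325-.5,(b-160+.5)*3.333-.5) for a,b in p.round(2)])
E
python3 - <<'E'
import cv2
s=cv2.imread("pics/s3.png")
cv2.imwrite("pics/s3d.png",cv2.resize(s[215:305,325:425],None,fx=6.6,fy=6.6,interpolation=cv2.INTER_CUBIC))
E
```

```text
0 [(np.float64(432.82497499999994), np.float64(360.96385)), (np.float64(457.9853499999999), np.float64(403.59292000000005)), (np.float64(625.4101499999999), np.float64(335.59971999999993)), (np.float64(389.63577499999997), np.float64(287.77117000000004)), (np.float64(340.7813250000001), np.float64(204.97945000000004)), (np.float64(188.65269999999998), np.float64(445.98867999999993))]
22 [(np.float64(435.224375), np.float64(340.29925000000003)), (np.float64(460.98460000000006), np.float64(383.42827)), (np.float64(631.7419000000001), np.float64(314.63515000000007)), (np.float64(391.06875), np.float64(266.30665000000005)), (np.float64(341.2145500000001), np.float64(182.78167000000005)), (np.float64(188.65269999999998), np.float64(445.98867999999993))]
25 [(np.float64(435.5576250000001), np.float64(337.39954)), (np.float64(461.38450000000006), np.float64(380.6285500000001)), (np.float64(632.6416750000001), np.float64(311.70210999999995)), (np.float64(391.30202499999996), np.float64(263.30695000000003)), (np.float64(341.2812), np.float64(179.68198)), (np.float64(188.65269999999998), np.float64(445.98867999999993))]
27 [(np.float64(435.7909000000001), np.float64(335.4664000000001)), (np.float64(461.684425), np.float64(378.7287399999999)), (np.float64(633.241525), np.float64(309.73564000000005)), (np.float64(391.43532500000003), np.float64(261.30715000000004)), (np.float64(341.34784999999994), np.float64(177.58219000000003)), (np.float64(188.65269999999998), np.float64(445.98867999999993))]
29 [(np.float64(436.024175), np.float64(333.5332600000001)), (np.float64(461.95102499999996), np.float64(376.8622600000001)), (np.float64(633.8413750000001), np.float64(307.76917000000003)), (np.float64(391.56862499999994), np.float64(259.30735)), (np.float64(341.3811749999999), np.float64(175.51573000000002)), (np.float64(188.65269999999998), np.float64(445.98867999999993))]
```

View pics/s3d.png

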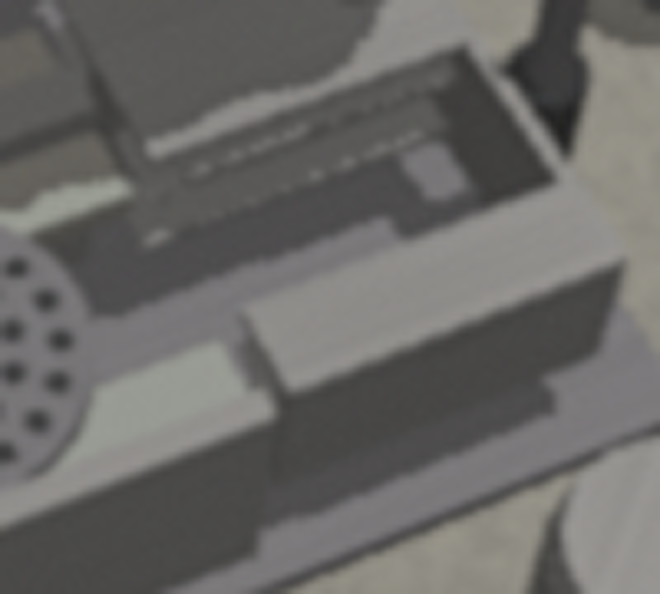

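The measured rise is 25.0 mm, and the corners in the image agree (about 24–25). Up 2 mm more, then release and see whether it stays.

```bash
python3 -m crank '[[0,0,-0.001,0,0,0,0.1],[0,0,-0.001,0,0,0,0.1],[0,0,0,0,0,0,0.1],[0,0,0,0,0,0,0.1]]';python3 -m crank '[[0,0,0,0,0,0,0.8],[0,0,0,0,0,0,0.8],[0,0,0,0,0,0,0.8],[0,0,0,0,0,0,0.8]]'
```

```text
time_s: 4.4
ee_pos: [574.2, 116.4, 128.3]
orientation: [0.011, 1.0, -0.001, 0.001]
wrist_force: [4.8, -3.2, -8.4]
width: 0.301
time_s: 4.8
ee_pos: [572.8, 117.8, 130.8]
orientation: [0.01, 1.0, 0.0, 0.0]
wrist_force: [-0.0, -0.8, 0.5]
width: 0.799
```

```bash
python3 -m crank '[[0,0,-0.0425,0,0,0,0.8],[0,0,-0.0425,0,0,0,0.8],[-0.0105,-0.0411,0,0,0,0,0],[-0.0105,-0.0411,0,0,0,0,0],[-0.0105,-0.0411,0,0,0,0,0]]'; python3 -m crank '[[-0.0105,-0.0411,0,0,0,0,0],[-0.0105,-0.0411,0,0,0,0,0],[-0.0105,-0.0411,0,0,0,0,0],[0,0,0,0,0,0,0],[0,0,0,0,0,0,0]]'
python3 - <<'E'
from cell import manip,get_image
import cv2
from h import *
s=get_image("scene")
cv2.imwrite("pics/s4c.png",cv2.resize(s[160:340,230:450],(733,600),interpolation=cv2.INTER_CUBIC))
o=manip.observe();w=get_image("wrist");cv2.imwrite("pics/w4.png",w)
print(o["ee_pos"].round(1),o["orientation"].round(4))
q=np.load("stand.npy");p=o["ee_pos"];c,s_=np.cos(q[2]),np.sin(q[2]);d=p[:2]-q[:2]
print("stand",c*d[0]+s_*d[1],-s_*d[0]+c*d[1])
print(wproj(stand(q,[(-150,-90,80),(-150,-34,80),(-6,-34,80)]),p,o["orientation"]).round(0))
E
```

```text
time_s: 5.3
ee_pos: [602.3, -7.1, 216.6]
orientation: [0.01, 1.0, 0.0, 0.001]
wrist_force: [0.6, -0.0, 1.2]
width: 0.295
time_s: 5.8
ee_pos: [630.4, -131.2, 215.0]
orientation: [0.012, 1.0, 0.001, -0.0]
wrist_force: [-0.9, 0.0, -0.2]
width: -0.0
[ 630.4 -130.   215.3] [ 1.080e-02  9.999e-01  5.000e-04 -2.000e-04]
stand -160.21653381446126 -62.696070584132826
[[333. 262.]
 [334. 191.]
 [512. 195.]]
```

View pics/s4c.png

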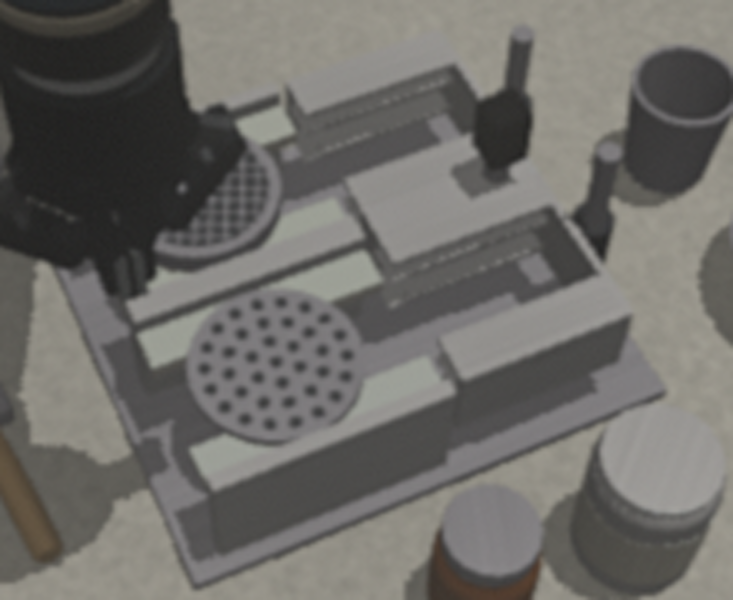

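View pics/w4.png

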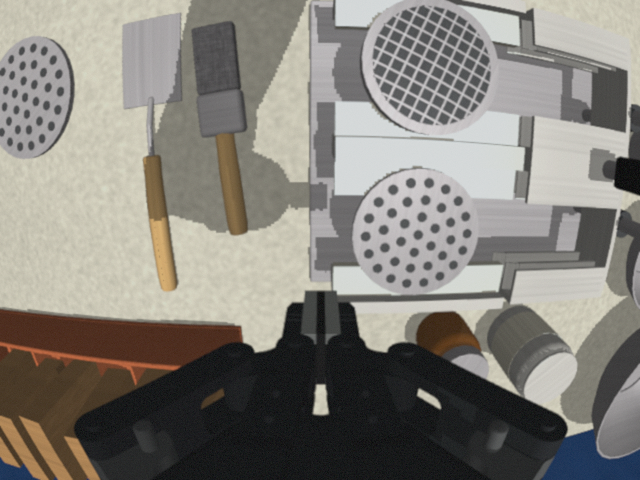

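The cassette stayed up, and the fingers sit centred on the right lane's gap (corners (333,265) and (334,194), predicted (333,262) and (334,191)). Descending behind the thin disc.

```bash
python3 -m crank '[[0,-0.003,0.045,0,0,0,0],[0,0,0.045,0,0,0,0],[0,0,0.044,0,0,0,0],[0,0,0,0,0,0,0],[0,0,0,0,0,0,0]]'
python3 - <<'E'
from cell import manip,get_image
import cv2
s=get_image("scene")
cv2.imwrite("pics/s5c.png",cv2.resize(s[160:340,230:450],(733,600),interpolation=cv2.INTER_CUBIC))
print(manip.observe()["ee_pos"],manip.observe()["wrist_force"])
E
```

```text
time_s: 6.4
ee_pos: [629.5, -131.7, 81.0]
orientation: [0.01, 1.0, 0.001, -0.001]
wrist_force: [0.8, -0.7, 0.0]
width: 0.001
[ 631.79762101 -132.66615034   83.94347627] [-0.25587581 -0.39403567  1.39777687]
```

View pics/s5c.png

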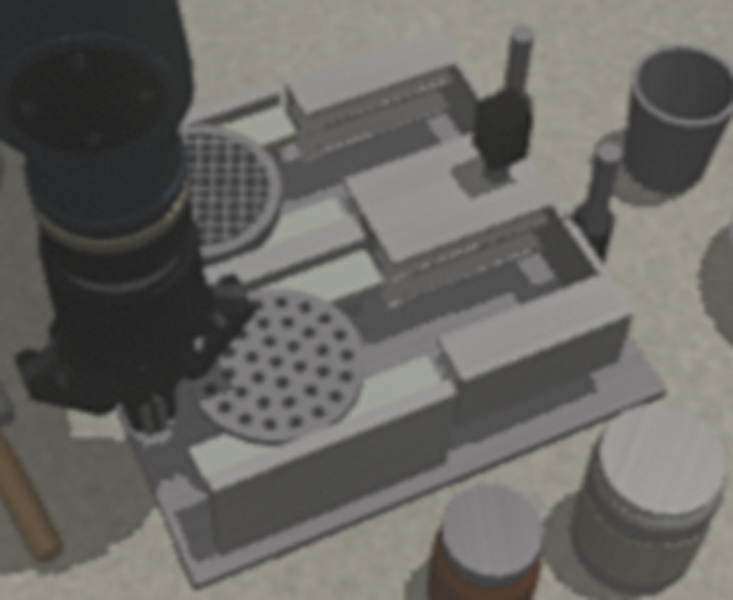

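```bash
python3 -m crank '[[0,0.006,0.002,0,0,0,0],[0,0.009,0,0,0,0,0],[0,0.01,0,0,0,0,0],[0,0.01,0,0,0,0,0],[0,0.01,0,0,0,0,0]]';python3 -m crank '[[0,0.01,0,0,0,0,0],[0,0.01,0,0,0,0,0],[0,0.01,0,0,0,0,0],[0,0.005,0,0,0,0,0],[0,0,0,0,0,0,0]]'
python3 - <<'E'
from cell import manip,get_image
import cv2
s=get_image("scene")
cv2.imwrite("pics/s6c.png",cv2.resize(s[160:340,230:450],(733,600),interpolation=cv2.INTER_CUBIC))
print(manip.observe()["ee_pos"],manip.observe()["wrist_force"])
E
```

```text
time_s: 6.95
ee_pos: [632.0, -87.6, 80.2]
orientation: [0.011, 1.0, -0.0, 0.001]
wrist_force: [0.4, -0.6, 0.5]
width: 0.003
time_s: 7.45
ee_pos: [632.0, -52.2, 79.0]
orientation: [0.01, 1.0, 0.0, -0.0]
wrist_force: [-1.0, 0.9, 0.8]
width: 0.003
[631.96719348 -52.66181768  78.91574864] [-0.27682948  0.50175029 -0.74200219]
```

View pics/s6c.png

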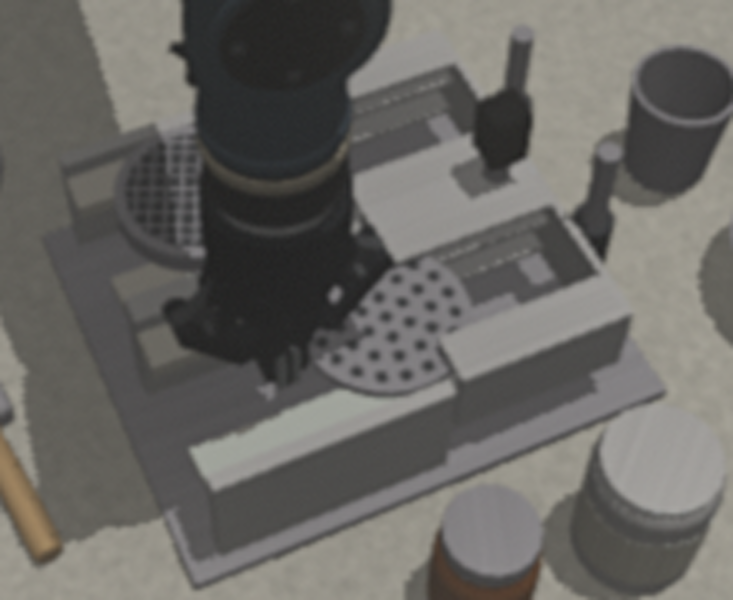

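The disc is entering the right bay's slot, with its leading edge going under the bay's roof at about (445,350), and there is no resistance. I'll continue.

```bash
python3 -m crank '[[0,0.01,0,0,0,0,0],[0,0.01,0,0,0,0,0],[0,0.01,0,0,0,0,0],[0,0.01,0,0,0,0,0],[0,0.008,0,0,0,0,0]]';python3 -m crank '[[0,0.007,0,0,0,0,0],[0,0.005,0,0,0,0,0],[0,0.003,0,0,0,0,0],[0,0.0,0,0,0,0,0],[0,0,0,0,0,0,0]]'
python3 - <<'E'
from cell import manip,get_image
import cv2
s=get_image("scene")
cv2.imwrite("pics/s7c.png",cv2.resize(s[160:340,230:450],(733,600),interpolation=cv2.INTER_CUBIC))
print(manip.observe()["ee_pos"],manip.observe()["wrist_force"])
E
```

```text
time_s: 8.0
ee_pos: [633.1, -4.1, 79.3]
orientation: [0.01, 1.0, 0.0, -0.0]
wrist_force: [-1.2, -0.5, -0.2]
width: -0.004
time_s: 8.5
ee_pos: [633.6, 9.5, 79.3]
orientation: [0.011, 1.0, 0.0, 0.0]
wrist_force: [-0.1, 0.1, 0.3]
width: 0.002
[633.61548827   9.37074899  79.36414311] [-0.35663326 -0.67637449 -0.42324505]
```

View pics/s7c.png

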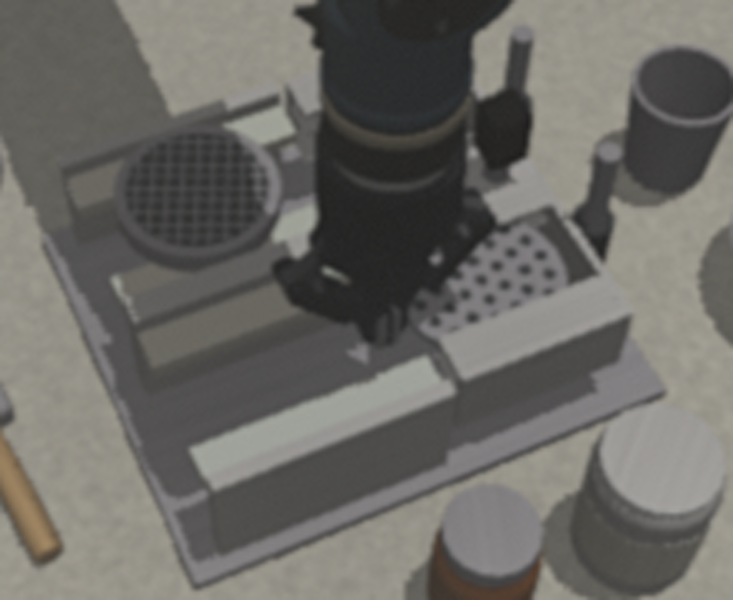

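```bash
python3 -m crank '[[0,0.003,0,0,0,0,0],[0,0.002,0,0,0,0,0],[0,0.002,0,0,0,0,0],[0,0.001,0,0,0,0,0],[0,0,0,0,0,0,0]]';python3 -m crank '[[0,0.002,0,0,0,0,0],[0,0.001,0,0,0,0,0],[0,0,0,0,0,0,0]]';python3 -m crank '[[0,0.002,0,0,0,0,0],[0,0.001,0,0,0,0,0],[0,0,0,0,0,0,0]]'
```

```text
time_s: 9.05
ee_pos: [633.8, 17.8, 79.4]
orientation: [0.011, 1.0, 0.0, 0.0]
wrist_force: [-0.5, -0.1, -0.0]
width: 0.002
time_s: 9.35
ee_pos: [633.8, 20.3, 79.4]
orientation: [0.011, 1.0, -0.0, 0.0]
wrist_force: [0.8, -1.0, 0.5]
width: -0.001
time_s: 9.65
ee_pos: [633.8, 20.7, 79.4]
orientation: [0.012, 1.0, -0.003, -0.0]
wrist_force: [0.1, -7.8, 1.1]
width: -0.0
```

Contact: -7.8 N with the TCP at stand x ≈ -9.5, as predicted for a disc fully home. One more light press, then back off and look.

```bash
python3 -m crank '[[0,0.002,0,0,0,0,0],[0,0.001,0,0,0,0,0],[0,0,0,0,0,0,0]]';python3 -m crank '[[0,-0.02,0,0,0,0,0],[0,-0.03,0,0,0,0,0],[0,-0.02,-0.04,0,0,0,0],[0,0,-0.05,0,0,0,0],[0,0,-0.045,0,0,0,0.3]]'
python3 - <<'E'
from cell import manip,get_image
import cv2
s=get_image("scene");t=get_image("top");cv2.imwrite("pics/s8.png",s);cv2.imwrite("pics/t8.png",t)
cv2.imwrite("pics/s8c.png",cv2.resize(s[160:340,230:450],(733,600),interpolation=cv2.INTER_CUBIC))
cv2.imwrite("pics/t8c.png",cv2.resize(t[190:320,210:370],(738,600),interpolation=cv2.INTER_CUBIC))
print(manip.observe()["ee_pos"],manip.observe()["wrist_force"])
E
```

```text
time_s: 9.95
ee_pos: [633.9, 20.9, 79.5]
orientation: [0.012, 1.0, -0.006, -0.0]
wrist_force: [-0.2, -12.3, 0.3]
width: 0.002
time_s: 10.45
ee_pos: [631.9, -43.6, 215.6]
orientation: [0.011, 1.0, 0.001, -0.0]
wrist_force: [1.6, 0.9, 0.9]
width: 0.155
[636.17617319 -43.76667497 223.94533528] [0.88667638 0.03397034 0.67705203]
```

View pics/s8c.png

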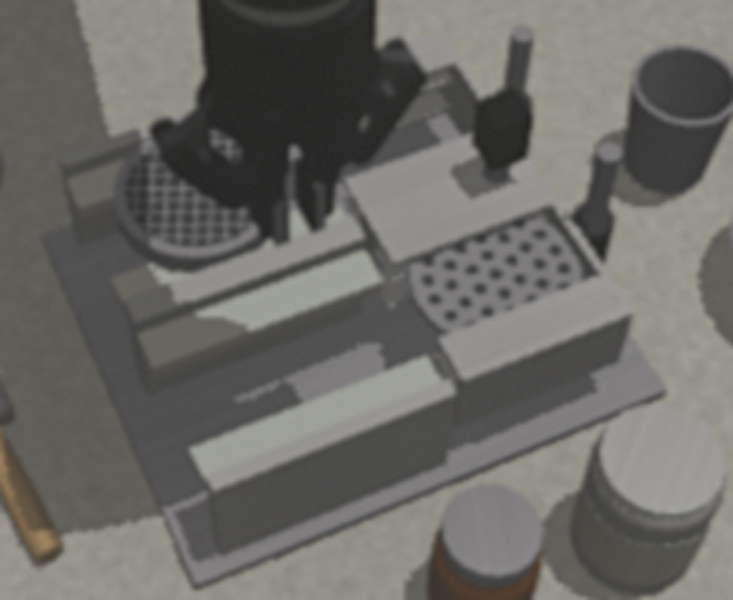

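View pics/t8c.png

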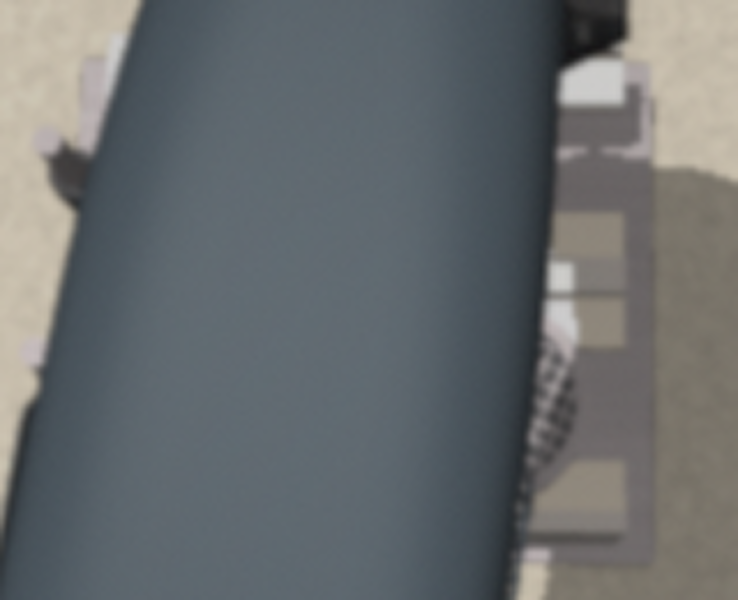

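The thin disc is in the low slot of the right bay, flat and up against the back wall. I'm going back to the handle.

```bash
python3 -m crank '[[0.0155,0.0397,0,0,0,0,0.8],[0.0155,0.0397,0,0,0,0,0.8],[0.0155,0.0397,0,0,0,0,0.8],[0.0155,0.0397,0,0,0,0,0.8],[0,0,0,0,0,0,0.8]]'; python3 -m crank '[[0,0,0,0,0,0,0.8],[0,0,0,0,0,0,0.8],[0,0,0,0,0,0,0.8]]'
python3 - <<'E'
from cell import manip,get_image
import cv2
o=manip.observe();w=get_image("wrist");cv2.imwrite("pics/w9.png",w)
print(o["ee_pos"],o["orientation"])
E
```

```text
time_s: 11.05
ee_pos: [571.5, 122.0, 214.3]
orientation: [0.007, 1.0, 0.002, -0.001]
wrist_force: [-0.2, -0.8, 0.5]
width: 0.798
time_s: 11.35
ee_pos: [574.2, 115.6, 214.0]
orientation: [0.012, 1.0, -0.0, -0.0]
wrist_force: [0.4, 0.1, -0.2]
width: 0.798
[574.20485693 115.58435643 213.99128964] [ 1.15026443e-02  9.99933832e-01 -3.08535851e-05 -1.44132662e-04]
```

View pics/w9.png

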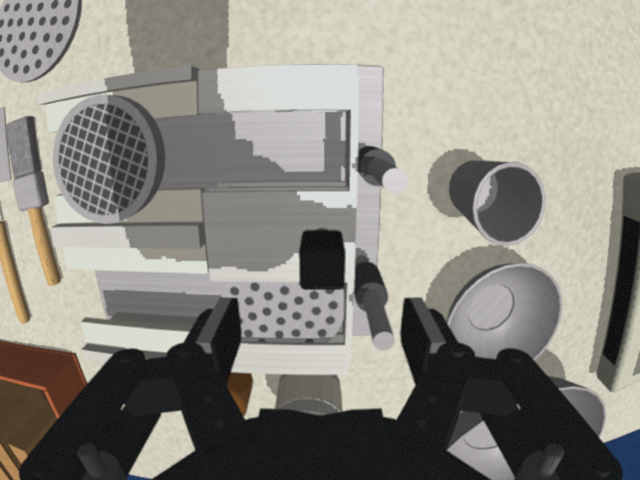

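Handle at (322,258), centred between the fingers. The thin disc lies against the back wall (right edge about (345,315)). Descending and gripping.

```bash
python3 -m crank '[[0,0.0005,0.04,0,0,0,0.8],[0,0,0.035,0,0,0,0.8],[0,0,0.01,0,0,0,0.8],[0,0,0,0,0,0,0.8],[0,0,0,0,0,0,0.8]]'; python3 -m crank '[[0,0,0,0,0,0,0.1],[0,0,0,0,0,0,0.1],[0,0,0,0,0,0,0.1],[0,0,0,0,0,0,0.1],[0,0,0,0,0,0,0.1]]' 40; python3 -m crank '[[0,0,0,0,0,0,0.1],[0,0,0,0,0,0,0.1]]'
```

```text
time_s: 11.9
ee_pos: [574.8, 116.8, 130.8]
orientation: [0.011, 1.0, 0.0, 0.001]
wrist_force: [0.6, 0.4, 0.4]
width: 0.802
time_s: 12.4
ee_pos: [574.9, 116.4, 131.1]
orientation: [0.011, 1.0, -0.001, 0.002]
wrist_force: [-0.5, -3.6, 6.3]
width: 0.301
time_s: 12.6
ee_pos: [574.9, 116.3, 131.1]
orientation: [0.011, 1.0, -0.001, 0.002]
wrist_force: [-1.2, -3.6, 6.1]
width: 0.301
```

```bash
python3 -m crank '[[0,0,-0.008,0,0,0,0.1],[0,0,-0.008,0,0,0,0.1],[0,0,-0.008,0,0,0,0.1],[0,0,-0.007,0,0,0,0.1],[0,0,0,0,0,0,0.1]]';python3 -m crank '[[0,0,-0.001,0,0,0,0.1],[0,0,0,0,0,0,0.1],[0,0,0,0,0,0,0.1]]'
python3 - <<'E'
from cell import manip,get_image
import cv2
cv2.imwrite("pics/s10.png",get_image("scene"))
E
python3 - <<'E'
import cv2,numpy as np
from h import *
q=np.load("stand.npy")
ims={n:cv2.cvtColor(cv2.imread(f"pics/{n}.png"),cv2.COLOR_BGR2GRAY).astype(np.float32) for n in("scene0","s3","s8","s10")}
# vertical profile search: edge of right block outer top edge along several x columns
for n,im in ims.items():
    up=[]
    for x in np.linspace(20,95,16):
        best=None;
        a=np.arange(-10,75,.25)
        pts=proj("scene",stand(q,[(x,-121,67+l) for l in a]))
        v=cv2.remap(im,pts[:,0].astype(np.float32).reshape(1,-1),pts[:,1].astype(np.float32).reshape(1,-1),cv2.INTER_CUBIC)[0]
        g=np.gradient(cv2.GaussianBlur(v.reshape(1,-1),(0,0),4)[0])
        i=np.argmax(g);up.append((a[i]))
    print(n,np.median(up),np.round(up,1).tolist())
E
```

```text
time_s: 13.1
ee_pos: [574.8, 116.3, 158.6]
orientation: [0.011, 1.0, -0.001, 0.0]
wrist_force: [3.5, -3.4, -6.2]
width: 0.305
time_s: 13.4
ee_pos: [574.8, 116.3, 158.7]
orientation: [0.011, 1.0, -0.001, 0.0]
wrist_force: [5.7, -3.3, -8.4]
width: 0.298
scene0 -2.0 [-0.8, -3.0, -0.5, -3.0, -2.8, -2.5, -2.2, -2.2, -2.2, -1.8, 72.2, -1.8, -1.8, -1.2, -1.0, -3.8]
s3 22.75 [21.8, 24.0, 22.0, 22.5, 22.2, 22.8, 22.2, 22.8, 22.5, 22.8, 23.0, 23.0, 23.2, 23.5, 23.0, 21.2]
s8 23.375 [24.2, 24.2, 24.5, 22.2, 24.5, 22.5, 22.8, 22.8, 23.2, 22.8, 23.2, 23.2, 23.5, 23.5, 23.5, 24.0]
s10 51.0 [52.0, 51.8, 52.0, 52.0, 51.5, 52.0, 50.0, 52.2, 50.2, 50.5, 50.5, 50.8, 50.8, 51.0, 50.8, 51.0]
```

The image edge tracking gives +53.0 mm and the robot reading gives about +53.2. The target was 54 ± 1, i.e. 1–3 mm below level, so that's fine. Release, rise and move behind the thick disc.

```bash
python3 -m crank '[[0,0,0,0,0,0,0.8],[0,0,0,0,0,0,0.8],[0,0,0,0,0,0,0.8],[0,0,-0.035,0,0,0,0.8],[0,0,-0.035,0,0,0,0.8]]'; python3 -m crank '[[0.0105,-0.0416,0,0,0,0,0.4],[0.0105,-0.0416,0,0,0,0,0],[0.0105,-0.0416,0,0,0,0,0],[0.0105,-0.0416,0,0,0,0,0],[0.0105,-0.0416,0,0,0,0,0]]';python3 -m crank '[[0.0105,-0.0416,0,0,0,0,0],[0,0,0,0,0,0,0],[0,0,0,0,0,0,0],[0,0,0,0,0,0,0]]'
python3 - <<'E'
from cell import manip,get_image
import cv2
from h import *
s=get_image("scene");cv2.imwrite("pics/s11.png",s)
o=manip.observe();w=get_image("wrist");cv2.imwrite("pics/w11.png",w)
q=np.load("stand.npy");p=o["ee_pos"];c,s_=np.cos(q[2]),np.sin(q[2]);d=p[:2]-q[:2]
print(p,"stand",c*d[0]+s_*d[1],-s_*d[0]+c*d[1])
print(wproj(stand(q,[(-150,90,80),(-150,34,80),(-6,34,80)]),p,o["orientation"]).round(0))
E
```

```text
time_s: 13.95
ee_pos: [572.3, 117.5, 230.6]
orientation: [0.01, 1.0, 0.0, -0.002]
wrist_force: [0.7, 0.6, 0.9]
width: 0.797
time_s: 14.45
ee_pos: [516.4, -90.7, 232.1]
orientation: [0.01, 1.0, 0.0, 0.001]
wrist_force: [0.1, 0.7, -0.6]
width: 0.005
time_s: 14.85
ee_pos: [505.8, -130.2, 231.7]
orientation: [0.01, 1.0, 0.0, 0.0]
wrist_force: [0.2, 0.5, 0.2]
width: -0.0
[ 505.86925643 -129.82696779  231.55004244] stand -162.68313839062026 61.80327843816777
[[336. 187.]
 [335. 256.]
 [497. 254.]]
```

View pics/w11.png

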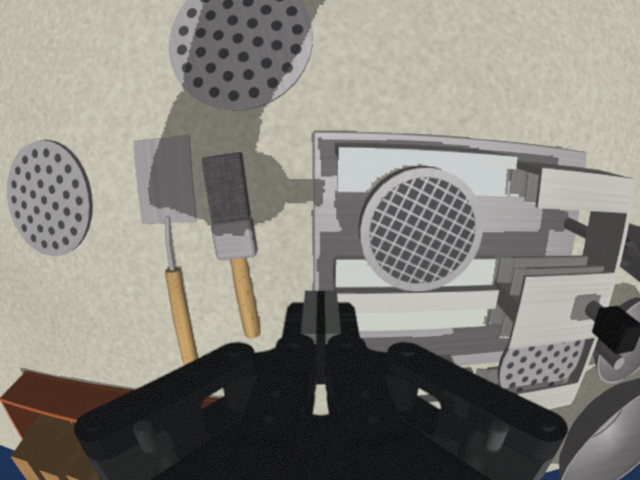

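View pics/s11.png

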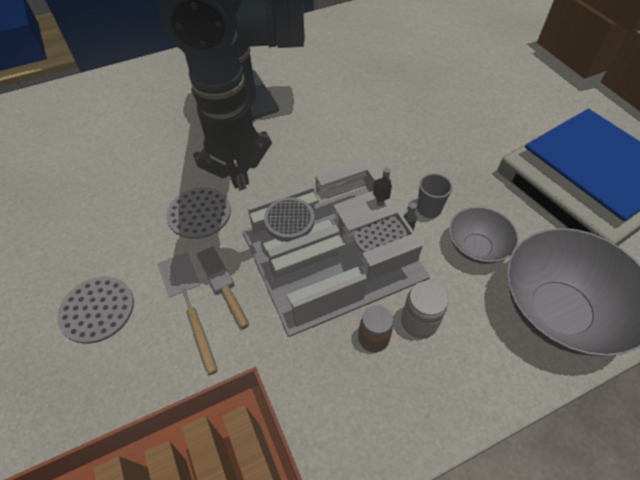

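The thick disc sits at (421,228) in the wrist view, and the left lane's gap corners are at (337,190) and (335,258), as predicted. The cassette is holding at the raised height. Descend behind the disc and push.

```bash
python3 -m crank '[[0,-0.002,0.045,0,0,0,0],[0,0,0.045,0,0,0,0],[0,0,0.045,0,0,0,0],[0,0,0.014,0,0,0,0],[0,0,0,0,0,0,0]]'; python3 -m crank '[[0,0.006,0,0,0,0,0],[0,0.009,0,0,0,0,0],[0,0.01,0,0,0,0,0],[0,0.01,0,0,0,0,0],[0,0.01,0,0,0,0,0]]';python3 -m crank '[[0,0.01,0,0,0,0,0],[0,0.01,0,0,0,0,0],[0,0.01,0,0,0,0,0],[0,0.005,0,0,0,0,0],[0,0,0,0,0,0,0]]'
python3 - <<'E'
from cell import manip,get_image
import cv2
s=get_image("scene")
cv2.imwrite("pics/s12c.png",cv2.resize(s[160:340,230:450],(733,600),interpolation=cv2.INTER_CUBIC))
E
```

```text
time_s: 15.45
ee_pos: [503.5, -131.2, 79.6]
orientation: [0.01, 1.0, 0.001, -0.003]
wrist_force: [-0.3, -0.0, 0.4]
width: 0.001
time_s: 15.95
ee_pos: [507.7, -87.8, 84.1]
orientation: [0.011, 1.0, -0.001, 0.002]
wrist_force: [-0.4, -2.6, 1.7]
width: 0.0
time_s: 16.45
ee_pos: [506.8, -51.6, 81.8]
orientation: [0.01, 1.0, 0.001, -0.0]
wrist_force: [0.8, -0.0, -0.8]
width: 0.001
```

View pics/s12c.png

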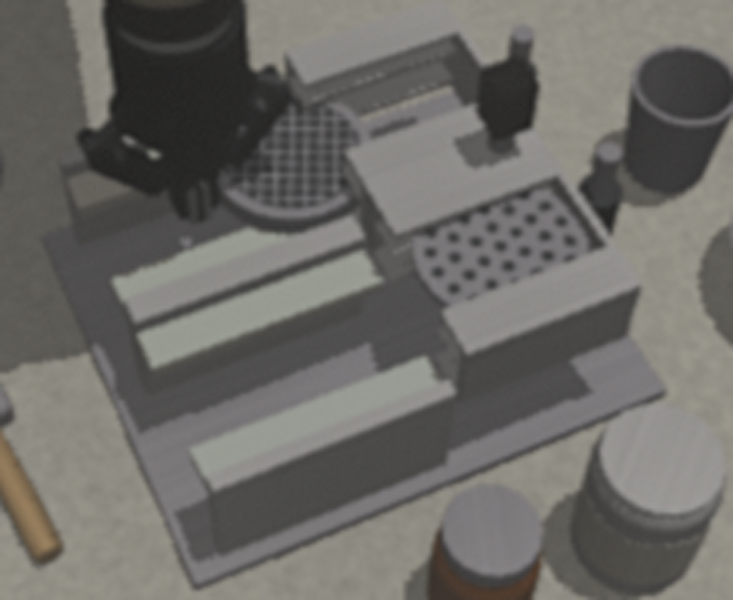

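The thick disc is entering the left bay below the low-slot ledge. Continuing.

```bash
python3 -m crank '[[0,0.01,0,0,0,0,0],[0,0.01,0,0,0,0,0],[0,0.01,0,0,0,0,0],[0,0.01,0,0,0,0,0],[0,0.008,0,0,0,0,0]]';python3 -m crank '[[0,0.007,0,0,0,0,0],[0,0.005,0,0,0,0,0],[0,0.003,0,0,0,0,0],[0,0.0,0,0,0,0,0]]'; python3 -m crank '[[0,0.003,0,0,0,0,0],[0,0.002,0,0,0,0,0],[0,0.002,0,0,0,0,0],[0,0.001,0,0,0,0,0],[0,0,0,0,0,0,0]]'
```

```text
time_s: 17.0
ee_pos: [507.9, -3.8, 82.0]
orientation: [0.01, 1.0, 0.0, -0.0]
wrist_force: [0.4, -0.9, -0.7]
width: 0.001
time_s: 17.4
ee_pos: [508.5, 10.5, 82.3]
orientation: [0.01, 1.0, 0.0, -0.0]
wrist_force: [0.2, -0.9, -0.2]
width: -0.001
time_s: 17.9
ee_pos: [508.7, 18.0, 82.3]
orientation: [0.011, 1.0, 0.0, 0.0]
wrist_force: [0.1, -0.1, 0.8]
width: 0.001
```

```bash
python3 -m crank '[[0,0.002,0,0,0,0,0],[0,0.002,0,0,0,0,0],[0,0,0,0,0,0,0]]';python3 -m crank '[[0,0.002,0,0,0,0,0],[0,0.002,0,0,0,0,0],[0,0,0,0,0,0,0]]';python3 -m crank '[[0,0.002,0,0,0,0,0],[0,0.001,0,0,0,0,0],[0,0,0,0,0,0,0]]'
```

```text
time_s: 18.2
ee_pos: [508.8, 22.2, 82.3]
orientation: [0.011, 1.0, 0.0, 0.0]
wrist_force: [-1.1, -0.6, 0.3]
width: -0.001
time_s: 18.5
ee_pos: [508.9, 23.5, 82.4]
orientation: [0.011, 1.0, -0.003, -0.0]
wrist_force: [-1.4, -8.1, 0.2]
width: -0.001
time_s: 18.8
ee_pos: [509.0, 23.7, 82.5]
orientation: [0.012, 1.0, -0.006, -0.0]
wrist_force: [-0.8, -13.5, 0.0]
width: -0.001
```

Home: contact at y = 23.5, where I had predicted 23.3. Backing off clear and looking.

```bash
python3 -m crank '[[0,-0.02,0,0,0,0,0],[0,-0.04,0,0,0,0,0],[0,-0.045,-0.02,0,0,0,0],[0,-0.02,-0.045,0,0,0,0],[0,-0.02,-0.045,0,0,0,0]]';python3 -m crank '[[0.02,0,-0.045,0,0,0,0],[0.045,-0.01,0,0,0,0,0],[0.045,-0.01,0,0,0,0,0],[0.045,-0.01,0,0,0,0,0],[0,0,0,0,0,0,0]]'
python3 - <<'E'
from cell import manip,get_image
import cv2
s=get_image("scene");t=get_image("top");cv2.imwrite("pics/s13.png",s);cv2.imwrite("pics/t13.png",t)
cv2.imwrite("pics/w13.png",get_image("wrist"))
cv2.imwrite("pics/s13c.png",cv2.resize(s[160:340,230:450],(733,600),interpolation=cv2.INTER_CUBIC))
cv2.imwrite("pics/t13c.png",cv2.resize(t[190:320,210:370],(738,600),interpolation=cv2.INTER_CUBIC))
print(manip.observe()["ee_pos"],manip.observe()["wrist_force"])
E
```

```text
time_s: 19.3
ee_pos: [504.7, -116.6, 192.2]
orientation: [0.011, 1.0, 0.001, -0.001]
wrist_force: [1.0, -0.1, -0.3]
width: -0.003
time_s: 19.8
ee_pos: [346.3, -142.3, 237.4]
orientation: [0.012, 1.0, 0.0, -0.001]
wrist_force: [0.5, 0.1, 0.5]
width: -0.001
[ 350.76180956 -142.65785166  237.60712799] [-0.25561711  0.23598011 -0.65596558]
```

View pics/s13c.png

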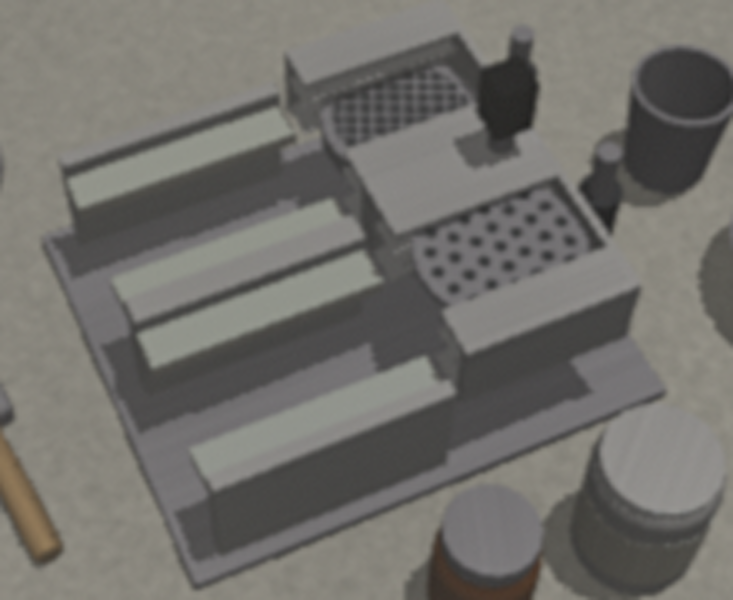

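View pics/t13c.png

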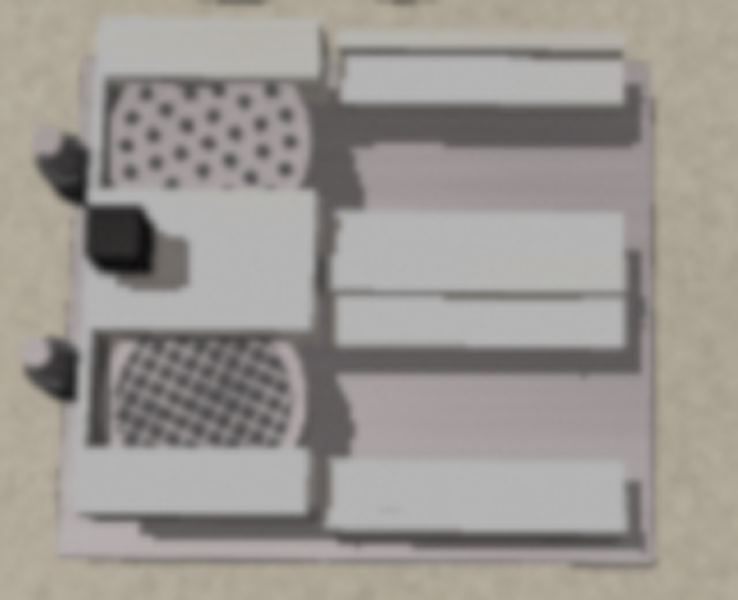

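View pics/t13.png

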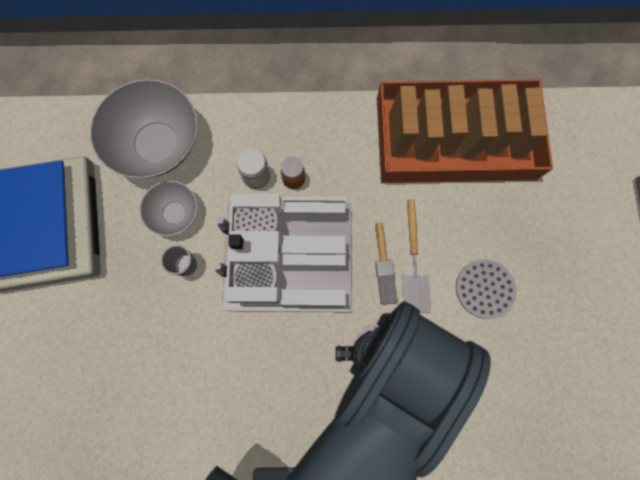

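Both discs look seated and the bystanders haven't moved. A numeric check of the disc centres along x and y:

Run:
```python
from h import *
q=np.load("stand.npy")
def st(w):
    d=w[:2]-q[:2];c,s=np.cos(q[2]),np.sin(q[2]);return round(c*d[0]+s*d[1],1),round(-s*d[0]+c*d[1],1)
for n,l,r,y,z in(("thin",108,313,135,110),("thick",109,306,392,93)):
    a=st(ray_z("top",tc((l,y)),z));b=st(ray_z("top",tc((r,y)),z));print(n,"front/rear edge x",a,b,"centre",(a[0]+b[0])/2,"dia",a[0]-b[0])
for z in (110,93):print(z,st(ray_z("top",tc((98,135)),120)))
```

```text
thin front/rear edge x (np.float64(103.5), np.float64(-63.5)) (np.float64(3.3), np.float64(-64.1)) centre 53.4 dia 100.2
thick front/rear edge x (np.float64(100.4), np.float64(60.5)) (np.float64(5.0), np.float64(59.9)) centre 52.7 dia 95.4
110 (np.float64(106.4), np.float64(-60.7))
93 (np.float64(106.4), np.float64(-60.7))
```

View pics/w13.png

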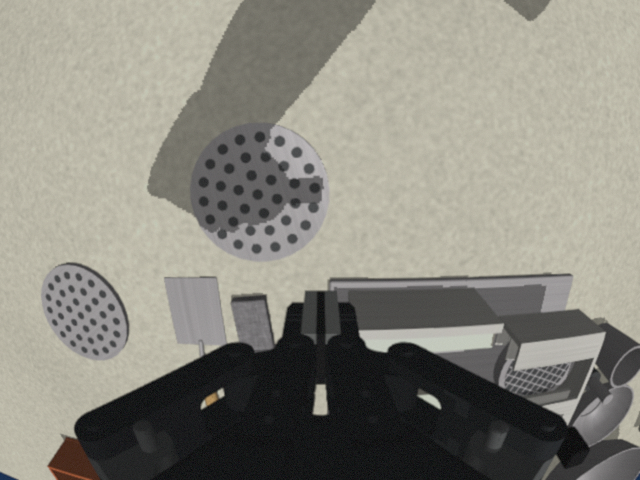

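Both centres come out at stand x ≈ 53, both pushes ended in the same kind of back-stop contact, and the robot is clear. Handing in.

Run:
```python
from cell import manip
print(manip.close_job())
```

```text
the job is handed in; nothing more can be done
None
```

Both discs are in the cassette and the job is handed in at about 20 s of the 64 s; it reported no verdict.

- **Thin disc:** I raised the cassette to about 25.5 mm, slightly under the advised 26–28 mm. I then slid the disc into the low slot of the right bay until it met the back stop with about 12 N.
- **Thick disc:** I raised the cassette to about 53 mm and slid the disc into the tall slot of the left bay, against the back stop with about 13 N.
- **Look-alikes:** the two larger perforated discs on the table, about 140 mm across, were left alone.

**Last checks:**
- The final pictures show both discs flat in their slots. Their measured centres are 53.4 mm (thin) and 52.7 mm (thick) behind the mouth, each on its lane's centre line within 2 mm.
- The two pushes stopped within 1 mm of each other along the stand.
- The cassette stayed where it was left, the gripper ended clear of everything, and no bystander had visibly moved.

**Disagreements and limits:**
- The thick disc measured 95 mm across instead of 100 mm, because its edge was unclear in the picture. Its centre is therefore known only to about 2–3 mm.
- The first image fit put the cassette 2.4 mm below its lowest position. I treated that as camera error and counted it as zero. The later rises in the pictures matched the arm's readings within 0.5 mm.

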